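# Tip the large steel caps into the sunken tank of the ultrasonic cleaner

## Task

Empty the cup of large hexagonal steel caps into the sunken tank of the ultrasonic cleaner: tip the cup steeply and bring its lip in over the raised splash wall, down to about the wall's top edge, and hold it there a moment before any cap runs out; then tip on until all four lie in the tank. Stand the empty cup upright on the table again and let go; leave the look-alike cup of small caps and the two tape rolls alone.

Things in the scene. Friction and masses are not known exactly. Their poses are not given: they have to be found in the camera images.
- cleaner: bench-top ultrasonic cleaner, dry, fast on the table. White body 60 mm high, from x = -100 (control panel) to +66 mm, y = -62 to +62 mm. Its open sunken steel tank is 110 mm (x) by 62 mm (y) inside, centred on the origin, floor 22 mm above the table, with a raised splash wall all round. Origin on the table under the tank's centre, z up
- tank_top (a point): centre of the tank's opening, level with the splash wall's top edge, 85 mm above the table (25 mm above the white body); the wall is 4 mm thick; axes as the cleaner's
- cup_large: white plastic cup with a blue bar handle, holding the four LARGE caps: the one to empty. 70 mm tall, outside 54 mm wide at the foot, 78 mm at the mouth (wall leans out 10 degrees); wall 3 mm, floor 5 mm; 0.12 to 0.21 kg, loose. Origin at the centre of its underside, z up its axis, handle toward its -x
- cup_large_grip (a point): point to grip on the cup's handle: a straight level eight-sided bar, 16 mm over the flats, a flat every 45 degrees (up, sides and between), so it can be gripped from straight above or slanting 45 degrees to either side. The bar runs along the cup's -x to x = -114 mm; this point is on its centre line at x = -80 mm, 52 mm above the underside; axes as the cup's
- cup_large_mouth (a point): centre of the cup's mouth, 70 mm above its underside; the lip is a circle of 39 mm radius about it; axes as the cup's. The caps hold while the cup is tipped up to 75 degrees and slide out easily between 90 and 115 degrees from upright
- cup_large_mid (a point): point inside the cup, on its axis, 30 mm above its underside
- cup_small: a cup exactly like the other, with its own handle, but holding the three small caps; to be left where it stands. Origin and axes as the other cup's
- cup_small_mid (a point): point inside that cup, on its axis, 30 mm above its underside
- large_cap_1: loose hexagonal steel cap, 12.5 mm over the flats, 12 mm tall, 12 g, one of four in the cup to be emptied; origin at the centre of its underside, z along its height
- large_cap_2: loose hexagonal steel cap, 12.5 mm over the flats, 12 mm tall, 12 g, one of four in the cup to be emptied; origin at the centre of its underside, z along its height
- large_cap_3: loose hexagonal steel cap, 12.5 mm over the flats, 12 mm tall, 12 g, one of four in the cup to be emptied; origin at the centre of its underside, z along its height
- large_cap_4: loose hexagonal steel cap, 12.5 mm over the flats, 12 mm tall, 12 g, one of four in the cup to be emptied; origin at the centre of its underside, z along its height
- small_cap_1: loose hexagonal steel cap, 8.5 mm over the flats, 8 mm tall, 12 g, one of three in the other cup; origin at the centre of its underside, z along its height
- small_cap_2: loose hexagonal steel cap, 8.5 mm over the flats, 8 mm tall, 12 g, one of three in the other cup; origin at the centre of its underside, z along its height
- small_cap_3: loose hexagonal steel cap, 8.5 mm over the flats, 8 mm tall, 12 g, one of three in the other cup; origin at the centre of its underside, z along its height
- plaster_roll: roll of white surgical tape lying flat, 41 mm across, 25 mm tall, loose, a bystander; origin at the centre of its underside
- tape_roll: roll of clear tape lying flat, 46 mm across, 19 mm tall, loose, a bystander; origin at the centre of its underside

How it is judged:
By the outcome, as a careful person would: the job done as asked, in the order asked, and still so for the second after the job is handed in, with the robot touching nothing.
It also fails if it takes over 61 s, if anything falls off the work surface, if the arm or the gripper's body presses on something with over 40 N, if the wrist force passes 120 N, or if a joint passes its speed limit or range.

## Robot

A 6-joint arm with a two-finger parallel gripper is mounted at the origin on a cart in front of the work surface, level with it; the furniture and walls round the work are solid. World frame = base frame: x ahead of the robot, y to its left, z up, the work surface at z = 0. Lengths are in m, angles in rad, forces in N, time in s.
With the tool pointing down it reaches from about 0.25 to 0.725 m from the base axis. Payload 4 kg.
Tool frame: the origin (TCP) lies midway between the tips of the shut fingers; the grasp point (between the pads) lies 19 mm behind it; z points along the fingers, y is the line along which they close (so a half turn about z gives the same grasp; the last joint's range is limited). The gripper opens to 85 mm and grips with 20 to 120 N. Pads are 22 mm wide; open, the fingers measure 114 mm over their backs; the gripper's body (76 mm by 85 mm) begins 54 mm behind the grasp point. The pads swing forward as they close: fully open they stand 13 mm farther back than shut.
Start: joints at [0, 0.241, 0.005, 1.335, 0, 1.571], TCP at [0.5, -0, 0.231] pointing down, gripper open.
Joint ranges: [-2.72, 2.72], [-1.05, 1.87], [-1.09, 1.28], [-1.99, 2.15], [-1.42, 1.44], [-3.14, 3.14]. Speed limits (rad/s): [2.79, 2.79, 3.14, 3.14, 3.14, 3.14].

## Interface

Orientations are given as [roll, pitch, yaw] about the fixed x, y, z axes, in that order (R = Rz(yaw) Ry(pitch) Rx(roll)).
In Python, from bench import robot gives the robot as it stands. Calls block until the motion is done:
- robot.move_ptp(position, orientation): joint-space move of the TCP to a pose.
- robot.movel(position, vel=0.15, ori=None, stop_force=None): straight line of the TCP; ori=None keeps the orientation; vel is the mean speed in m/s. With stop_force (N) it stops when the force on the tool has changed by that much, and returns True; else False.
- robot.move_joints(angles): joint-space move.
- robot.gripper_to(opening, f_grip=None): finger opening in m; f_grip is the grip in N (None keeps the last); returns when the fingers have stopped.
- robot.pause(seconds).
- robot.inverse_kinematics(position, orientation): joint angles nearest the present ones, or None.
- robot.read_camera(name): name is "scene" or "side" or "wrist"; returns a dict with "frame" (400x640x3 uint8, red, green, blue), "z_map" (400x640 float32, m along the optical axis (not along the pixel's ray), 0 where there is no reading), "fx", "fy", "cx", "cy" (pixels), "R" (3x3) and "t" (3): a world point X has camera coordinates R X + t; the wrist camera has in their place "T_tool_cam" (4x4, takes a point from camera to tool coordinates, whose origin is the TCP and whose axes are the flange's). Camera axes: x right, y down, z forward; pixel columns grow to the right and rows downward; lengths in m; the calibration is good to about 2 mm. A picture is of the moment at which its call begins: read the wrist's pose just before it.
A pose or a line that the arm cannot do raises robot.IKError and nothing moves.
- robot.sign_off(): hands the job in; it is judged then, once.
Readings, each from a call of its own:
- robot.current_t(): time.
- robot.current_q(): joint angles.
- robot.current_qvel(): joint speeds.
- robot.current_joint_efforts(): joint torques, N m.
- robot.current_eef_pos(): TCP position.
- robot.current_tcp_rot(): TCP orientation.
- robot.current_wrist_force(): force on the tool from outside, world axes, zero at the start.
- robot.current_torque(): the same for the moment, N m.
- robot.current_width(): finger opening in m.
- robot.current_grasp_force(): force on a finger pad.
Only numpy, scipy, OpenCV 4.12 (cv2) and the standard library are available. Lean on these libraries where they do the work, as an engineer would, in place of code of your own. Each camera call takes 0.05 s, during which the arm holds its last target. There are 200 camera calls.

## Working session

There is one attempt and no reset: what is moved stays moved. The work goes in short steps, each a Python script; the robot and the scene stay as the last script left them, time stands still between calls to the robot, and variables do not carry over. Pictures are saved under pics/ and viewed, at most 10 in all, crops included, and the job is handed in when it is done.

```bash
mkdir -p pics
python3 - <<'E'
from bench import robot
import cv2,numpy as np
ims=[]
for n in ["scene","side"]:
    c=robot.read_camera(n); np.savez(n+".npz",**{k:v for k,v in c.items()})
    cv2.imwrite(f"pics/{n}.png",c["frame"][:,:,::-1]); print(n,c["fx"],c["cx"],c["cy"],(-c["R"].T@c["t"]).round(3),c["R"].round(2).tolist())
print(robot.current_t())
E
```

```text
scene 396.2559186898159 325.97076323482077 198.71494846550965 [-0.057 -0.412  0.902] [[0.6, -0.8, 0.01], [-0.61, -0.47, -0.64], [0.51, 0.38, -0.77]]
side 430.34446923149875 317.05547995277243 190.45593101667902 [ 0.077 -1.275  0.748] [[0.94, -0.33, -0.01], [-0.15, -0.42, -0.9], [0.3, 0.84, -0.45]]
0.1
```

View pics/scene.png

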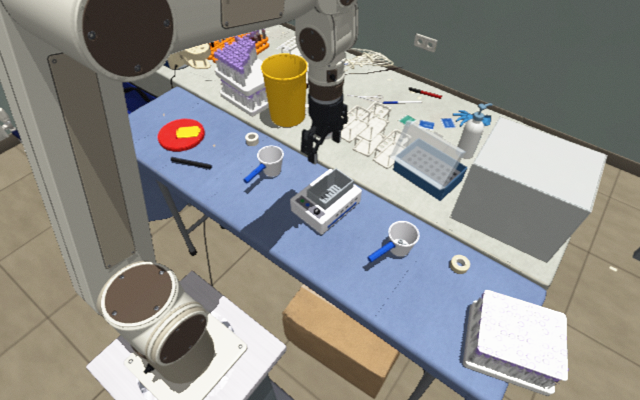

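View pics/side.png

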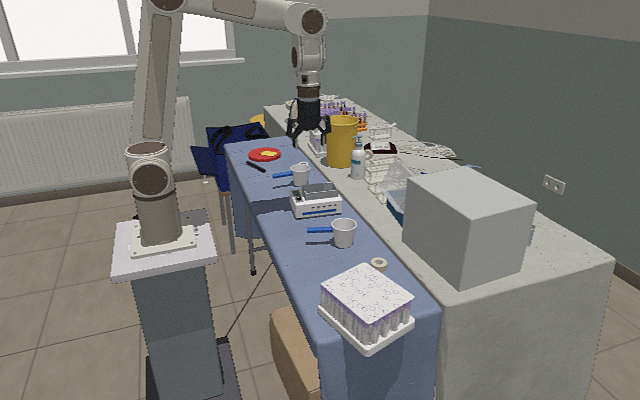

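The scene view shows cup A at (270,160), the cleaner at (327,200), cup B at (403,238) and tape rolls at (252,138) and (460,263). Next I'll enlarge it and measure.

```bash
cat > h.py <<'E'
import numpy as np,cv2
def load(n): return dict(np.load(n+".npz"))
def cloud(c):
    v,u=np.mgrid[0:400,0:640]; z=c["z_map"]
    P=np.stack([(u-c["cx"])/c["fx"]*z,(v-c["cy"])/c["fy"]*z,z],-1)
    return (P-c["t"])@c["R"]
def ray(c,u,v,h):
    d=c["R"].T@np.array([(u-c["cx"])/c["fx"],(v-c["cy"])/c["fy"],1]); o=-c["R"].T@c["t"]
    return o+d*(h-o[2])/d[2]
def circle(xy):
    A=np.c_[2*xy,np.ones(len(xy))]; s=np.linalg.lstsq(A,(xy**2).sum(1),rcond=None)[0]
    return s[:2],np.sqrt(s[2]+s[:2]@s[:2])
E
python3 - <<'E'
from h import *
c=load("scene"); f=c["frame"]
a=cv2.resize(f[135:195,235:295],(400,400),interpolation=2); b=cv2.resize(f[210:270,362:422],(400,400),interpolation=2)
cv2.imwrite("pics/c1.png",np.hstack([a,b])[:,:,::-1])
P=cloud(c); hsv=cv2.cvtColor(f,cv2.COLOR_RGB2HSV)
print("table z",P[280,385].round(3),P[190,260].round(3))
blue=(hsv[...,0]>105)&(hsv[...,0]<125)&(hsv[...,1]>200)
for n,(x0,y0,x1,y1) in dict(A=(235,140,295,195),B=(362,215,422,272)).items():
    S=(slice(y0,y1),slice(x0,x1)); p=P[S][(c["z_map"][S]>0)]
    m=blue[S]; hb=P[S][m]; hb=hb[(hb[:,2]>.04)]
    rim=P[S].reshape(-1,3); rim=rim[(rim[:,2]>.064)&(rim[:,2]<.08)]
    print(n,"rim",len(rim),circle(rim[:,:2]),"handle n",len(hb),hb.mean(0).round(3),hb[:,2].max().round(3))
    w=hb[:,:2]-hb[:,:2].mean(0); d=np.linalg.svd(w)[2][0]; print("dir",np.degrees(np.arctan2(d[1],d[0])),(w@d).min(),(w@d).max())
S=(slice(165,235),slice(285,365)); q=P[S].reshape(-1,3); 
for lo,hi in((.05,.068),(.08,.092)):
    k=q[(q[:,2]>lo)&(q[:,2]<hi)]; r=cv2.minAreaRect((k[:,:2]*1000).astype(np.float32)); print(lo,len(k),r)
for n,(x0,y0,x1,y1) in dict(r1=(240,128,264,150),r2=(445,250,475,278)).items():
    q=P[y0:y1,x0:x1].reshape(-1,3); q=q[q[:,2]>.012]; print(n,q.mean(0).round(3),q[:,2].max())
E
```

```text
table z [-0.057 -0.412  0.902] [0.451 0.205 0.   ]
A rim 130 (array([0.52696656, 0.23246786]), np.float64(0.0382538428724468)) handle n 103 [0.458 0.225 0.058] 0.063
dir -177.68480300651174 -0.040861104261133395 0.03858759198721025
B rim 185 (array([ 0.52044718, -0.2270702 ]), np.float64(0.03947667471883958)) handle n 158 [ 0.451 -0.213  0.064] 0.902
dir -165.1923324908806 -0.038384906478940994 0.5429418024143259
0.05 1341 ((517.0335693359375, 10.174152374267578), (124.8228988647461, 167.23683166503906), 83.42106628417969)
0.08 252 ((535.7982788085938, 8.418983459472656), (72.47704315185547, 121.73400115966797), 83.53099060058594)
r1 [0.564 0.338 0.053] 0.9021218633144193
r2 [ 0.557 -0.381  0.039] 0.9021218633144193
```

View pics/c1.png

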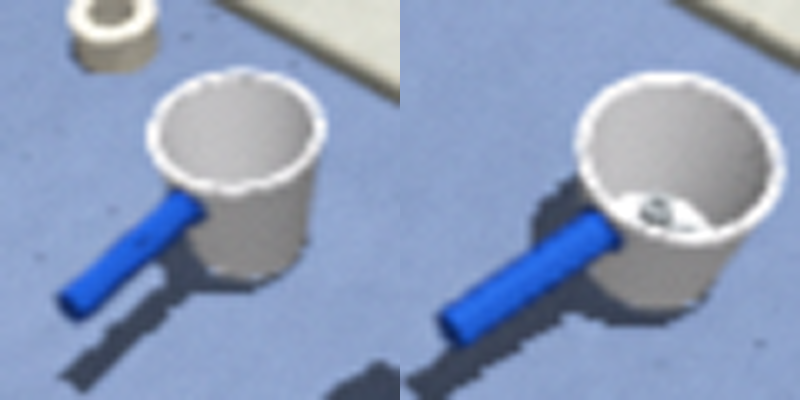

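Run:
```python
from bench import robot
import numpy as np
from h import *
from scipy.spatial.transform import Rotation as Ro
print(robot.current_tcp_rot()); c=robot.read_camera("wrist"); T=c["T_tool_cam"]; print(T.round(3),c["fx"])
out=[]
# look straight down on B then A with the camera above the mouth
for n,xy in dict(B=(.520,-.227),A=(.527,.232)).items():
    Rt=Ro.from_euler("xyz",robot.current_tcp_rot()).as_matrix()
    co=Rt@T[:3,3]; 
    axis=Rt@T[:3,2]; 
    # aim: camera optical axis meets the mouth
    p=np.array([*xy,.05])-axis/axis[2]*(-.25)*-1 if False else None
    h=.33; cam=np.array([*xy,.05])+axis*((h-.05)/axis[2])
    pos=cam-co; print(n,"axis",axis.round(2),pos.round(3))
    try: robot.move_ptp(pos.tolist(),robot.current_tcp_rot())
    except robot.IKError as e: print("IK",e); continue
    P=robot.current_eef_pos();E=robot.current_tcp_rot(); c=robot.read_camera("wrist")
    M=np.eye(4);M[:3,:3]=Ro.from_euler("xyz",E).as_matrix();M[:3,3]=P;W=np.linalg.inv(M@T)
    c["R"]=W[:3,:3];c["t"]=W[:3,3]; np.savez("w"+n+".npz",**c); out.append(c["frame"])
    X=cloud(c);hs=cv2.cvtColor(c["frame"],cv2.COLOR_RGB2HSV)
    ok=c["z_map"]>0; near=np.hypot(X[...,0]-xy[0],X[...,1]-xy[1])<.13
    r=X[ok&near&(X[...,2]>.064)&(X[...,2]<.08)&(hs[...,1]<80)]; print("rim",len(r),circle(r[:,:2]),np.median(r[:,2]))
    b=X[ok&near&(hs[...,0]>105)&(hs[...,0]<125)&(hs[...,1]>200)&(X[...,2]>.045)&(X[...,2]<.07)]
    print("bar",len(b),b.mean(0),np.percentile(b[:,2],95)); w=b[:,:2]-b[:,:2].mean(0);d=np.linalg.svd(w,full_matrices=False)[2][0];print(np.degrees(np.arctan2(d[1],d[0])),np.ptp(w@d))
cv2.imwrite("pics/w1.png",cv2.resize(np.vstack(out),None,fx=.7,fy=.7)[:,:,::-1])
print(robot.current_t())
```

```text
[-3.13967348e+00 -2.70011188e-05  1.57079587e+00]
[[ 0.001 -0.956 -0.294  0.077]
 [ 1.     0.001  0.    -0.   ]
 [-0.    -0.294  0.956 -0.143]
 [ 0.     0.     0.     1.   ]] 327.0850217800093
B axis [-0.   -0.29 -0.96] [ 0.52  -0.218  0.187]
rim 1413 (array([ 0.53083212, -0.2281844 ]), np.float64(0.036557370144224485)) 0.06989922816701516<stdin>:25: RuntimeWarning: Mean of empty slice.
  ret = um.true_divide(
Traceback (most recent call last):
IndexError: index -1 is out of bounds for axis 0 with size 0
```

```bash
python3 -c "
from h import *
c=load('wB');cv2.imwrite('pics/wB.png',c['frame'][:,:,::-1])
X=cloud(c)
print(X[200,320],(-c['R'].T@c['t']))
for n,s in c.items():pass
from bench import robot;print(robot.current_t())"
```

```text
[ 0.51934931 -0.23640764  0.01045611] [ 0.52032074 -0.14019696  0.33021977]
1.0917
```

View pics/wB.png

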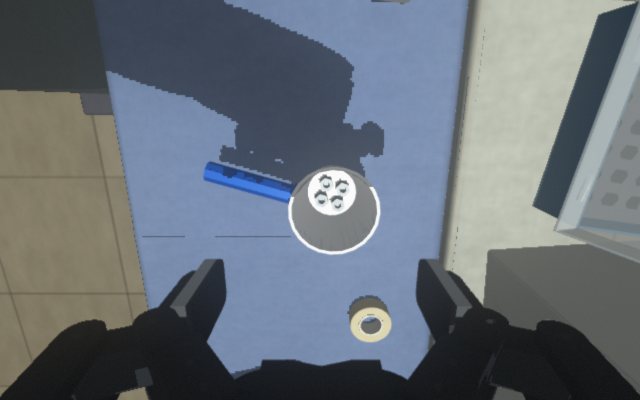

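Four caps are visible in cup B at about (332,190), so B is the large-cap cup. Its bar runs from (207,172) to (292,192), and the tape roll is at (370,323). Next: exact cup pose, and an IK check of the pour plan.

```bash
cat > plan.py <<'E'
from h import *
from scipy.spatial.transform import Rotation as Ro
def cup_T(pos,yaw,tilt,s=1):
    """cup pose, tipped by tilt (rad) about its own x; s=+1: mouth goes to -y, s=-1: to +y"""
    return np.array(pos),Ro.from_euler("z",yaw)*Ro.from_euler("x",s*tilt)
def tool(pos,R,g,flip,back=0.,gx=-.080):
    """TCP pose gripping the bar; g = slant of approach about cup x from straight down; back = retreat"""
    Rg=R*Ro.from_euler("x",g)*Ro.from_euler("x",np.pi)*Ro.from_euler("z",np.pi/2*0+(np.pi if flip else 0))
    z=Rg.as_matrix()[:,2]
    return pos+R.apply([gx,0,.052])+z*(.019-back),Rg.as_euler("xyz")
def by_lip(lip,yaw,tilt,s):
    """cup origin such that the low point of the lip is at lip"""
    _,R=cup_T([0,0,0],yaw,tilt,s)
    return lip-R.apply([0,-s*.039,.070]),R
E
python3 - <<'E'
from plan import *
from bench import robot
c=load("wB"); f=c["frame"]; hs=cv2.cvtColor(f,cv2.COLOR_RGB2HSV); X=cloud(c)
print("bar hsv",hs[182,250],X[182,250])
m=((hs[...,0]>100)&(hs[...,0]<130)&(hs[...,1]>190)&(hs[...,2]>100)).astype(np.uint8)
m[:150]=0;m[215:]=0;m[:,:195]=0;m[:,300:]=0
v,u=np.nonzero(m); b=np.array([ray(c,a,d,.056)[:2] for a,d in zip(u,v)])
w=b-b.mean(0);d=np.linalg.svd(w,full_matrices=False)[2][0]; d*=np.sign(d[0]); print("bar",len(b),b.mean(0),np.degrees(np.arctan2(d[1],d[0])),np.ptp(w@d),"tip",(b.mean(0)+d*(w@d).min()))
m=((hs[...,1]<40)&(hs[...,2]>200)).astype(np.uint8); m[:150]=0;m[270:]=0;m[:,:280]=0;m[:,390:]=0
p=np.vstack([k[:,0] for k in cv2.findContours(m,0,1)[0]]); h=cv2.convexHull(p)
xy=np.array([ray(c,*q[0],.07)[:2] for q in h]); print("rim",circle(xy),len(xy))
E
```

```text
bar hsv [109 180 218] [ 0.46016289 -0.20557815  0.06040383]
bar 3 [ 0.44568031 -0.20257722] 24.941419570005838 0.017861871839797035 tip [ 0.43496814 -0.20755906]
rim (array([ 0.53139465, -0.23028345]), np.float64(0.03810208387657785)) 33
```

Run:
```python
from plan import *
for n,(y0,y1,x0,x1) in dict(wB=(150,270,195,390),scene=(215,272,362,422),side=(212,255,300,362)).items():
    c=load(n); f=c["frame"]; hs=cv2.cvtColor(f,cv2.COLOR_RGB2HSV); X=cloud(c)
    B=np.zeros((400,640),bool);B[y0:y1,x0:x1]=1
    m=B&(hs[...,0]>100)&(hs[...,0]<125)&(hs[...,1]>155)&(hs[...,2]>110)&(c["z_map"]>0)&(X[...,2]>.035)
    v,u=np.nonzero(m); b=np.array([ray(c,a,d,.055)[:2] for a,d in zip(u,v)])
    w=b-b.mean(0);d=np.linalg.svd(w,full_matrices=False)[2][0]; d*=np.sign(d[0])
    print(n,"bar",len(b),b.mean(0).round(4),np.degrees(np.arctan2(d[1],d[0])).round(1),np.ptp(w@d).round(3),"tip",(b.mean(0)+d*(w@d).min()).round(4), "X", np.median(X[m],0).round(4))
    r=X[B&(X[...,2]>.066)&(X[...,2]<.074)&(hs[...,1]<80)]
    cc,rad=cv2.minEnclosingCircle((r[:,:2]*1000).astype(np.float32)); print("  rim depth",len(r),np.round(cc,1),round(rad,1),"x",np.percentile(r[:,0],[1,99]).round(4),"y",np.percentile(r[:,1],[1,99]).round(4))
```

```text
wB bar 1394 [ 0.4562 -0.2077] -16.2 0.076 tip [ 0.4203 -0.1973] X [ 0.4574 -0.2067  0.0598]
  rim depth 1257 [ 530.9 -228.8] 38.7 x [0.4928 0.5685] y [-0.2663 -0.1908]
scene bar 181 [ 0.4578 -0.2103] -15.3 0.078 tip [ 0.4193 -0.1998] X [ 0.4562 -0.2109  0.0598]
  rim depth 143 [ 528.7 -229.3] 39.7 x [0.4895 0.5661] y [-0.267  -0.1926]
side bar 69 [ 0.4574 -0.211 ] -15.1 0.072 tip [ 0.4241 -0.202 ] X [ 0.4559 -0.2141  0.0574]
  rim depth 67 [ 532.1 -233.5] 41.4 x [0.4929 0.5704] y [-0.2716 -0.1947]
```

```bash
cat >> plan.py <<'E'
CUP=np.array([.530,-.229,0]); CY=np.radians(-15.5)
TANK=np.array([.5358,.0084,0]); TY=np.radians(-6.5); G=np.radians(45)
def waypoints(flip,py=TY,lipy=-.020,lipz=.091,tmax=118):
    L=TANK+Ro.from_euler("z",TY).apply([0,lipy,lipz]); W=[]
    up=lambda p,t,y=py: W.append((p[0],)+tuple(tool(*p[1:],G,flip))) if False else None
    P0,R0=cup_T(CUP,CY,0); W.append(("pre",*tool(P0,R0,G,flip,back=.09))); W.append(("grasp",*tool(P0,R0,G,flip)))
    W.append(("lift",*tool(P0+[0,0,.13],R0,G,flip)))
    for t in (0,36): 
        p,R=by_lip(L+[0,-.06,.06],py,np.radians(t),-1); p[2]=max(p[2],.15); W.append((f"hi{t}",*tool(p,R,G,flip)))
    p,R=by_lip(L+[0,0,.05],py,np.radians(72),-1); W.append(("over72",*tool(p,R,G,flip)))
    for t in [72]+list(range(78,tmax+1,5)):
        p,R=by_lip(L,py,np.radians(t),-1); W.append((f"pour{t}",*tool(p,R,G,flip)))
    return W
E
python3 - <<'E'
from plan import *
from bench import robot
for flip in (0,1):
  for dy in (0,20,-20):
    print(flip,dy)
    for n,p,o in waypoints(flip,TY+np.radians(dy)):
        q=robot.inverse_kinematics(p.tolist(),o.tolist()); print(" ",n,p.round(3),None if q is None else np.round(q,2))
E
```

```text
0 0
  pre [ 0.439 -0.256  0.102] [-0.88  0.71  0.12  1.5   0.62  2.36]
  grasp [ 0.456 -0.195  0.039] [-0.79  0.72 -0.05  1.26  0.66  2.46]
  lift [ 0.456 -0.195  0.169] [-0.79  0.57  0.06  1.52  0.66  2.46]
  hi0 [ 0.451 -0.088  0.189] [-0.61  0.47 -0.05  1.5   0.67  2.48]
  hi36 [ 0.45  -0.101  0.173] [-0.32  0.22 -0.18  1.2   0.15  2.93]
  over72 [ 0.45  -0.04   0.156] [ 0.21  0.3  -0.21  1.21 -0.45 -2.79]
  pour72 [ 0.45  -0.04   0.106] [ 0.21  0.36 -0.28  1.09 -0.45 -2.79]
  pour78 [ 0.45  -0.038  0.109] [ 0.26  0.4  -0.25  1.15 -0.53 -2.7 ]
  pour83 [ 0.45  -0.037  0.113] [ 0.31  0.45 -0.22  1.21 -0.6  -2.63]
  pour88 [ 0.45  -0.035  0.115] [ 0.35  0.5  -0.19  1.27 -0.66 -2.55]
  pour93 [ 0.451 -0.032  0.118] [ 0.38  0.55 -0.16  1.35 -0.71 -2.46]
  pour98 [ 0.451 -0.03   0.121] [ 0.42  0.61 -0.12  1.43 -0.76 -2.37]
  pour103 [ 0.451 -0.027  0.123] [ 0.44  0.68 -0.09  1.51 -0.8  -2.28]
  pour108 [ 0.452 -0.024  0.125] [ 0.47  0.74 -0.05  1.61 -0.84 -2.17]
  pour113 [ 0.452 -0.021  0.127] [ 0.49  0.81 -0.01  1.7  -0.87 -2.07]
  pour118 [ 0.452 -0.018  0.128] [ 0.51  0.88  0.03  1
[... 4883 characters left out ...]
6  0.74]
  pour72 [ 0.445 -0.01   0.106] [ 0.22  0.46 -0.12  1.3  -0.36  0.74]
  pour78 [ 0.446 -0.008  0.109] [ 0.26  0.53 -0.06  1.39 -0.42  0.81]
  pour83 [ 0.447 -0.006  0.113] [ 0.29  0.58 -0.01  1.47 -0.46  0.88]
  pour88 [ 0.448 -0.005  0.115] [ 0.32  0.64  0.05  1.56 -0.5   0.94]
  pour93 [ 0.449 -0.003  0.118] [ 0.35  0.71  0.11  1.65 -0.54  1.  ]
  pour98 [ 0.45  -0.     0.121] [ 0.37  0.77  0.16  1.74 -0.57  1.07]
  pour103 [0.451 0.002 0.123] [ 0.39  0.84  0.22  1.83 -0.59  1.14]
  pour108 [0.452 0.005 0.125] [ 0.41  0.91  0.27  1.92 -0.61  1.2 ]
  pour113 [0.453 0.007 0.127] [ 0.42  0.97  0.32  2.01 -0.63  1.27]
  pour118 [0.455 0.01  0.128] [ 0.43  1.04  0.37  2.1  -0.64  1.34]
```

Run:
```python
from plan import *
from bench import robot
E0=robot.current_tcp_rot()
robot.move_ptp([.525,.03,.23],E0)
P=robot.current_eef_pos();E=robot.current_tcp_rot(); c=robot.read_camera("wrist")
M=np.eye(4);M[:3,:3]=Ro.from_euler("xyz",E).as_matrix();M[:3,3]=P;W=np.linalg.inv(M@c["T_tool_cam"])
c["R"]=W[:3,:3];c["t"]=W[:3,3]; np.savez("wT.npz",**c)
X=cloud(c); q=X[(c["z_map"]>0)&(np.hypot(X[...,0]-.52,X[...,1]-.01)<.13)]
for lo,hi in((.055,.065),(.081,.089)):
    k=q[(q[:,2]>lo)&(q[:,2]<hi)]; print(lo,len(k),np.median(k[:,2]),cv2.minAreaRect((k[:,:2]*1000).astype(np.float32)))
robot.gripper_to(.040)
P0,R0=cup_T(CUP,CY,0)
for b in (.17,.09):
    p,o=tool(P0,R0,G,1,back=b); robot.move_ptp(p.tolist(),o.tolist())
p,o=tool(P0,R0,G,1); print("stopped",robot.movel(p.tolist(),vel=.1,stop_force=6))
print(robot.current_eef_pos(),p,robot.current_wrist_force(),robot.current_t())
P=robot.current_eef_pos()
s=robot.read_camera("side"); a=cv2.resize(s["frame"][190:270,280:380],(800,600),interpolation=2) if 0 else cv2.resize(s["frame"][195:265,290:370],(480,420),interpolation=2); cv2.imwrite("pics/g.png",a[:,:,::-1])
```

```text
0.055 10091 0.060410980573408476 ((521.1818237304688, 11.740798950195312), (123.53205108642578, 165.71551513671875), 83.7688217163086)
0.081 1871 0.08500505112419011 ((538.091552734375, 9.685775756835938), (70.40519714355469, 118.15941619873047), 83.61347961425781)
stopped False
[ 0.45684377 -0.19542155  0.03898802] [ 0.45649992 -0.19467453  0.03856497] [-0.42033099 -0.59669821  0.81361493] 6.2333
```

View pics/g.png

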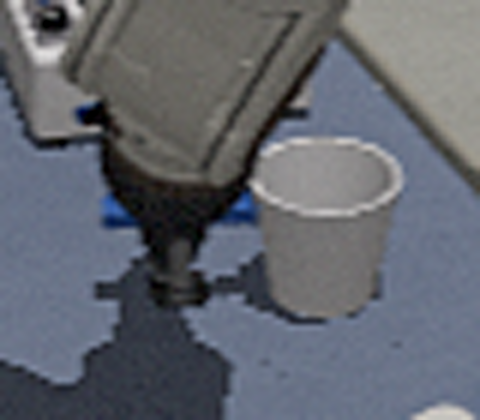

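The gripper straddles the bar, clear of the cup's lip. The tank is refined to (0.538, 0.0097). Now grip and lift, then check.

```bash
sed -i 's/^TANK=np.array(\[.*\]); TY=np.radians(-6.5)/TANK=np.array([.538,.0097,0]); TY=np.radians(-6.4)/' plan.py
python3 - <<'E'
from plan import *
from bench import robot
robot.gripper_to(.0,f_grip=90); print("w",robot.current_width(),robot.current_grasp_force(),robot.current_wrist_force())
P0,R0=cup_T(CUP,CY,0); n,p,o=[w for w in waypoints(1) if w[0]=="lift"][0]
robot.movel(p.tolist(),vel=.12,ori=o.tolist()); robot.pause(.3)
print(robot.current_wrist_force().round(2) if hasattr(robot.current_wrist_force(),'round') else robot.current_wrist_force(),robot.current_width(),robot.current_eef_pos(),p)
c=robot.read_camera("scene");X=cloud(c);hs=cv2.cvtColor(c["frame"],cv2.COLOR_RGB2HSV)
near=(np.hypot(X[...,0]-.53,X[...,1]+.229)<.06)&(hs[...,1]<80)
q=X[near]; print("top z",np.percentile(q[:,2],[90,97,99.5]).round(4))
r=X[near&(X[...,2]>.193)&(X[...,2]<.207)]
print(len(r),circle(r[:,:2]),"x",np.percentile(r[:,0],[1,99]),"y",np.percentile(r[:,1],[1,99]))
print("plane",np.linalg.lstsq(np.c_[r[:,:2]-[.53,-.229],np.ones(len(r))],r[:,2],rcond=None)[0].round(3))
cv2.imwrite("pics/l.png",cv2.resize(c["frame"][140:300,320:480],(600,600),interpolation=2)[:,:,::-1]); print(robot.current_t())
E
```

```text
w 0.014059566378108122 87.93492324650288 [-0.27420223 -1.14606854  0.96849878]
[ 0.54  1.01 -0.55] 0.013834852180669047 [ 0.45638525 -0.19454736  0.1681626 ] [ 0.45649992 -0.19467453  0.16856497]
top z [0.1806 0.1934 0.2002]
25 (array([ 0.52581098, -0.22866951]), np.float64(0.03716612193657543)) x [0.5284198  0.55592782] y [-0.26411699 -0.1901411 ]
plane [-0.225 -0.058  0.2  ]
8.2167
```

View pics/l.png

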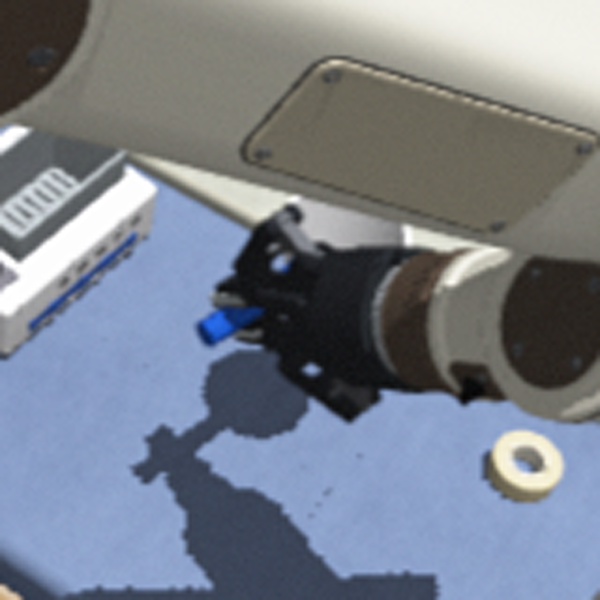

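The cup is up and held, but the arm hides it from this camera. I'll check droop with the side camera.

Run:
```python
from plan import *
from bench import robot
c=robot.read_camera("side");X=cloud(c);hs=cv2.cvtColor(c["frame"],cv2.COLOR_RGB2HSV)
near=(np.hypot(X[...,0]-.53,X[...,1]+.229)<.05)&(hs[...,1]<80)&(X[...,2]>.1)
r=X[near&(X[...,2]>.185)]
print(len(r),"x",np.percentile(r[:,0],[1,99]),"y",np.percentile(r[:,1],[1,99]),"top",np.percentile(r[:,2],[50,99]))
for x in np.arange(.49,.57,.01):
    k=X[near&(abs(X[...,0]-x)<.005)]; 
    if len(k): print(x.round(3),k[:,2].max().round(4),k[:,2].min().round(4))
cv2.imwrite("pics/s.png",cv2.resize(c["frame"][150:260,260:400],(700,550),interpolation=2)[:,:,::-1])
```

```text
212 x [0.4938502  0.56775663] y [-0.27012209 -0.19172644] top [0.19223662 0.19888253]
0.49 0.1989 0.1781
0.5 0.1989 0.1326
0.51 0.1983 0.1278
0.52 0.1961 0.1303
0.53 0.1994 0.1294
0.54 0.1983 0.1285
0.55 0.1976 0.1309
0.56 0.1977 0.143
```

View pics/s.png

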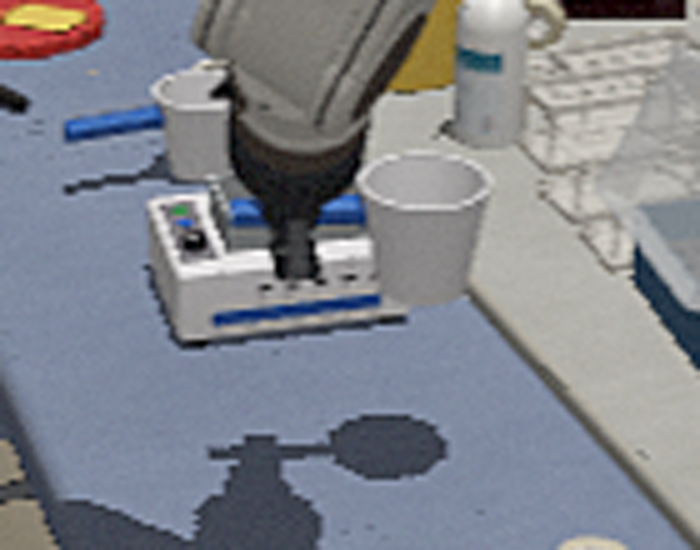

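The cup hangs level: rim at z≈0.199, centre about (0.531,-0.231). Now tip it to 72° over the wall, hold, then pour.

```bash
cat >> plan.py <<'E'
def go(robot,p,o,T):
    d=np.linalg.norm(np.array(p)-robot.current_eef_pos()); robot.movel(list(map(float,p)),vel=float(max(d,1e-3)/T),ori=list(map(float,o)))
E
python3 - <<'E'
from plan import *
from bench import robot
for n,p,o in waypoints(1,lipz=.092):
    if n in("pre","grasp","lift") : continue
    if n=="pour78": break
    go(robot,p,o,{"hi0":1.3,"hi36":1.3,"over72":1.6,"pour72":1.0}[n])
    print(n,(robot.current_eef_pos()-p).round(4),robot.current_t())
robot.pause(1.2); print(robot.current_wrist_force(),robot.current_width())
ims=[]
for k in("scene","side"):
    c=robot.read_camera(k); ims.append(c["frame"]); np.savez("p_"+k+".npz",**c)
a=cv2.resize(ims[0][140:260,270:390],(400,400),interpolation=2);b=cv2.resize(ims[1][150:230,270:350],(400,400),interpolation=2)
cv2.imwrite("pics/p72.png",np.hstack([a,b])[:,:,::-1])
E
```

```text
hi0 [-0.     -0.0005 -0.0001] 9.7167
hi36 [-0.0001 -0.0002 -0.0001] 11.1917
over72 [ 0.0001 -0.0004  0.0002] 12.9333
pour72 [0.0003 0.0001 0.0003] 14.075
[ 1.70325097 -1.15793119 -1.04491572] 0.01402442706724661
```

View pics/p72.png

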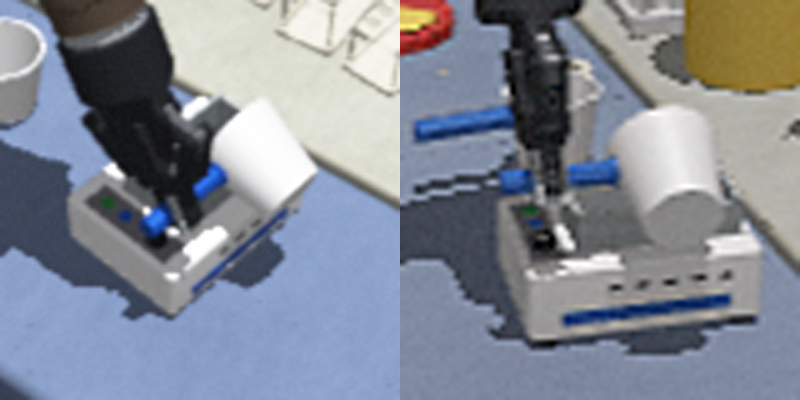

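The left crop (scene) and right crop (side) show the cup tipped over the near wall at the tank's middle, clear of it and still. Pour.

Run:
```python
from plan import *
from bench import robot
for n,p,o in waypoints(1,lipz=.092,tmax=124):
    if n.startswith("pour") and n!="pour72":
        go(robot,p,o,.45)
robot.pause(1.0); print(n,robot.current_wrist_force(),robot.current_width(),robot.current_t())
ims=[]
for k in("scene","side"):
    c=robot.read_camera(k); ims.append(c["frame"])
a=cv2.resize(ims[0][140:260,270:390],(400,400),interpolation=2);b=cv2.resize(ims[1][150:230,270:350],(400,400),interpolation=2)
cv2.imwrite("pics/p118.png",np.hstack([a,b])[:,:,::-1])
# back out: un-tip in place, then rise high
L=[w for w in waypoints(1,lipz=.092)]; d={w[0]:w for w in L}
for n,T in(("pour98",.8),("over72",1.0),("hi36",1.2),("hi0",1.2)): go(robot,*d[n][1:],T)
print(robot.current_t())
# move back above the old place and look into the tank
go(robot,*d["lift"][1:],1.3)
c=robot.read_camera("scene"); np.savez("after.npz",**c); print(robot.current_wrist_force(),robot.current_t())
b=cv2.resize(c["frame"][155:245,280:370],(500,500),interpolation=2)
cv2.imwrite("pics/after.png",b[:,:,::-1])
```

```text
pour123 [ 0.23232552 -0.24512908 -1.36921117] 0.014065914510041615 22.3667
27.2583
[-0.20666257 -0.80319939 -1.10726616] 28.7583
```

View pics/after.png

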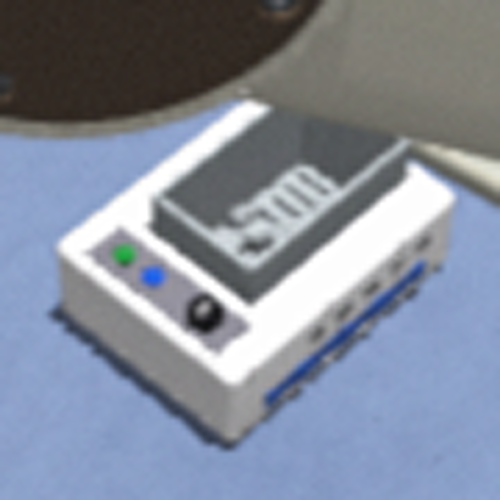

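There are dark shapes in the tank's near corner around (250,240), but I can't count them. I'll stand the cup down, let go, and look with the wrist camera.

Run:
```python
from plan import *
from bench import robot
P0,R0=cup_T(CUP,CY,0)
p,o=tool(P0+[0,0,.012],R0,G,1); go(robot,p,o,1.0)
p,o=tool(P0-[0,0,.004],R0,G,1); print("touch",robot.movel(p.tolist(),vel=.02,ori=o.tolist(),stop_force=2.5),robot.current_eef_pos(),robot.current_wrist_force())
robot.gripper_to(.040); print(robot.current_width())
p,o=tool(robot.current_eef_pos()-R0.apply([-.08,0,.052]),R0,G,1,back=.09+.019)
robot.movel(p.tolist(),vel=.12); 
p,o=tool(P0,R0,G,1,back=.17); robot.move_ptp(p.tolist(),o.tolist())
E0=[-3.1397,0,1.5708]; ims=[]
for n,pos in(("cup",[.52,-.218,.20]),("tank",[.53,.03,.26])):
    robot.move_ptp(pos,E0); robot.pause(.15)
    P=robot.current_eef_pos();E=robot.current_tcp_rot(); c=robot.read_camera("wrist")
    M=np.eye(4);M[:3,:3]=Ro.from_euler("xyz",E).as_matrix();M[:3,3]=P;W=np.linalg.inv(M@c["T_tool_cam"])
    c["R"]=W[:3,:3];c["t"]=W[:3,3]; X=cloud(c)
    xy=CUP[:2] if n=="cup" else TANK[:2]
    q=c["R"]@[*xy,.05]+c["t"]; u=int(c["fx"]*q[0]/q[2]+c["cx"]);v=int(c["fy"]*q[1]/q[2]+c["cy"]); u=np.clip(u,90,550);v=np.clip(v,90,310)
    ims.append(cv2.resize(c["frame"][v-90:v+90,u-90:u+90],(400,400),interpolation=2))
    if n=="cup":
        r=X[(np.hypot(X[...,0]-xy[0],X[...,1]-xy[1])<.055)&(X[...,2]>.065)]; print("rim",r.min(0),r.max(0))
cv2.imwrite("pics/fin.png",np.hstack(ims)[:,:,::-1]); print(robot.current_t())
```

```text
touch True [ 0.45642474 -0.19424886  0.03838691] [ 0.32291119 -0.10142319  3.92991501]
0.03997636721339297
rim [ 0.47504327 -0.26579077  0.06500089] [ 0.57954585 -0.18926539  0.29399478]
35.3667
```

View pics/fin.png

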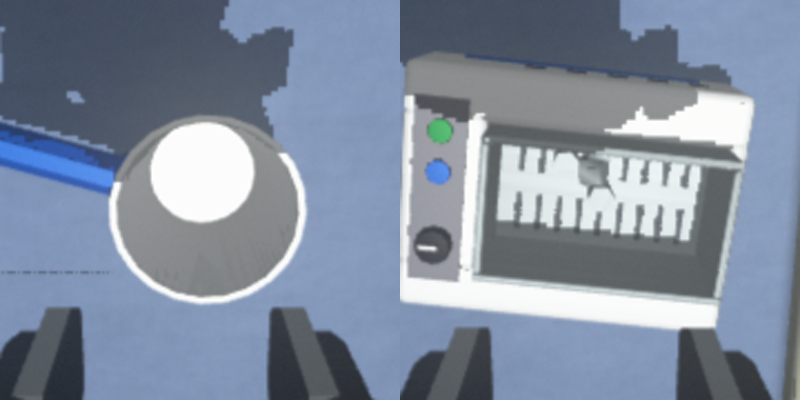

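The left crop shows the cup upright and empty. In the right crop there are caps at about (592,170) in the tank, partly behind one another. I'll confirm by depth that all four are in the tank and none strayed.

Run:
```python
from plan import *
from bench import robot
Ri=Ro.from_euler("z",-TY)
for y in (.03,.10,-.03):
    robot.move_ptp([.535,y,.26],[-3.1397,0,1.5708]); robot.pause(.15)
    P=robot.current_eef_pos();E=robot.current_tcp_rot(); c=robot.read_camera("wrist")
    M=np.eye(4);M[:3,:3]=Ro.from_euler("xyz",E).as_matrix();M[:3,3]=P;W=np.linalg.inv(M@c["T_tool_cam"])
    c["R"]=W[:3,:3];c["t"]=W[:3,3]; X=cloud(c)
    L=Ri.apply((X-TANK).reshape(-1,3)).reshape(X.shape)*1000; z=L[...,2]
    m=((abs(L[...,0])<52)&(abs(L[...,1])<28)&(z>26)&(z<60)).astype(np.uint8)
    n,lab,st,ce=cv2.connectedComponentsWithStats(m)
    fl=(abs(L[...,0])<52)&(abs(L[...,1])<31)&(z<60); print("y",y,"seen y range",np.percentile(L[...,1][fl&(z<26)],[1,99]).round(0))
    for i in range(1,n):
        if st[i,4]>25: k=L[lab==i]; print("  blob",st[i,4],k.min(0).round(0),k.max(0).round(0),"area@12.5mm cap ~",round((12.5*c["fx"]/300)**2))
    # strays: on body or table around
    s=((z>3)&(z<18)&(np.abs(L[...,0])<200)&(np.abs(L[...,1])<140)&((L[...,1]<-70)|(L[...,1]>70)|(L[...,0]<-108)|(L[...,0]>74))|((z>64)&(z<80)&(abs(L[...,1])<60)&(abs(L[...,1])>40))).astype(np.uint8)
    n,lab,st,ce=cv2.connectedComponentsWithStats(s)
    for i in range(1,n):
        if st[i,4]>25: k=L[lab==i]; print("  stray?",st[i,4],k.mean(0).round(0))
    np.savez(f"t{y}.npz",**c)
print(robot.current_t())
```

```text
y 0.03 seen y range [-31.  18.]
  blob 385 [-27.  -9.  26.] [ 6. 21. 39.] area@12.5mm cap ~ 186
  stray? 12974 [161.  23.   5.]
  stray? 417 [228.  50.  75.]
  stray? 26 [251.  57.  79.]
  stray? 75 [285.  53.  79.]
  stray? 56 [307.  56.  79.]
  stray? 381 [287. -52.  68.]
y 0.1 seen y range [-31.   4.]
  blob 146 [-13.  -8.  27.] [ 7. 11. 39.] area@12.5mm cap ~ 186
  stray? 9704 [160.  43.   5.]
  stray? 417 [232.  51.  76.]
  stray? 394 [285. -52.  68.]
y -0.03 seen y range [-31.  29.]
  blob 511 [-27.  -8.  27.] [ 6. 28. 40.] area@12.5mm cap ~ 186
  stray? 14661 [161.  23.   5.]
  stray? 557 [230.  51.  76.]
  stray? 27 [282.  58.  79.]
  stray? 27 [241.  42.  79.]
  stray? 359 [289. -52.  68.]
37.1833
```

```bash
python3 -c "
from bench import robot
print(robot.sign_off(),robot.current_t())"
```

```text
the job is handed in; nothing more can be done
the job is handed in; nothing more can be done
```

The cup is empty, upright on the table and released, and the job was handed in at about 37 s: the caps lie in one cluster in the tank, about the area of four (I couldn't count them singly), with none seen outside, and the other cup and tape rolls were left alone.

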